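# Turn a flat-edged disc until the sprung alignment bar seats on its flat

## Task

On the alignment fixture, turn the flat-edged disc (its upright finger pin gives the fingertip a hold), either way round, until its flat faces the sprung alignment bar and the bar has moved in and lies flush along the flat. Then let go and leave the disc at rest there. Do not displace or knock over the loose tools and parts round the fixture.

Things in the scene. Friction and masses are not known exactly. Their poses are not given: they have to be found in the camera images.
- fixture: Alignment fixture fixed to the bench: plywood board 24 mm thick with a 12 mm dark steel base plate on it. Origin on the disc's spindle axis at bench height; +x points from the spindle to the sprung bar, z up. The board spans x = -90 to 148, y = -155 to 155 mm, the plate x = -72 to 143, y = -75 to 75 mm. Grey guide block behind the bar: x = 111 to 137 mm, 104 mm wide, top 52 mm above the bench.
- disc: Bare metal disc, 124 mm across, 10 mm thick, 0.35 kg, with one straight flat on its edge, 73 mm long, 50 mm from the centre. Turns without limit on the fixture's spindle (1 mm play), held down by a washer. Origin on its axis, 36 mm above the bench; upper face at 49 mm. +x points square to the flat, so disc yaw = fixture yaw when the flat faces the bar; starts at least 0.9 rad off, any way round.
- spindle_top (a point): Top of the nut on the fixed spindle at the disc's centre, 57 mm above the bench. The washer below it is 34 mm across.
- pin_top (a point): Top centre of the upright round finger pin fixed on the disc: 16 mm diameter (22 mm collar in its lowest 3 mm), 37 mm tall, top 86 mm above the bench, at disc x = -43 mm, on the side away from the flat. Pushing it or leading it round in a circle turns the disc; under 15 N suffices. Fingertips 60 mm or more above the bench clear everything else on the fixture.
- flat_mid (a point): Middle of the disc's flat: disc x = +50 mm, half way up its edge.
- align_bar (a joint): Travel of the sprung bar towards the spindle (m). A spring of about 2 to 2.6 N keeps it on the disc's edge: 0.003 to 0.007 riding on the round edge, rising once the flat is within 0.6 rad of facing it, about 0.0165 to 0.018 flush on the flat (0.013 when 0.12 rad off, either side). The spring alone hardly turns the disc: friction keeps it where it is left.
- bar_face (a point): Middle of the bar's face that presses on the disc, 44.5 mm above the bench. The bar is plain steel, 110 mm long along the fixture's y, 14 mm thick, top 51 mm above the bench; it slides along the fixture's x only and needs no handling.
- spanner: Bystander, loose: flat open-ended spanner, 173 mm long, 8 mm thick, lying on the board left of the plate. Origin: centre of its underside. Not to be moved more than 30 mm.
- deburrer: Bystander, loose: hand deburring tool with blue grip, 157 mm long, 19 mm thick, lying left of the spanner. Origin: centre of its underside. Not to be moved more than 30 mm.
- bush_1: Bystander, loose: plain turned bush standing on end, 45 mm across, 36 mm tall, on the board right of the plate. Origin: centre of its underside. Not to be moved more than 30 mm. Nor tipped over.
- step_ring: Bystander, loose: stepped ring, 66 mm across, 25 mm tall, on the board right of the plate. Origin: centre of its underside. Not to be moved more than 30 mm.
- v_block_0: Bystander, loose: grey V block, 36 x 48 x 34 mm, on the board right of the plate. Origin: centre of its underside. Not to be moved more than 30 mm.
- steel_slug: Bystander, loose: plain steel cylinder standing upright, 33 mm across, 46 mm tall, on the board right of the plate. Origin: centre of its underside. Not to be moved more than 30 mm. Nor tipped over.

How it is judged (in metres and radians):
At the end, for the whole second after the job is handed in: The sprung bar has moved in to beyond 14.3 mm of its travel, that is, it lies on the flat; the flat is parallel to the bar within 0.08 rad (4.6 degrees); the disc is at rest (below 0.1 rad/s and 20 mm/s) (value of joint align_bar above 0.0143 m and angle between the x axis of disc and the x axis of fixture, either way round below 0.08 rad and angular speed of disc below 0.1 rad/s and linear speed of disc below 0.02 m/s); the robot touches nothing.
It fails at once if a loose bystander is displaced more than 30 mm (distance of any of spanner, deburrer, bush_1, step_ring, v_block_0, steel_slug from where it was at the start of the episode above 0.03 m).
It fails at once if the bush or the upright steel cylinder is knocked over (angle between any of bush_1, steel_slug's own z axis and vertical above 0.5 rad).
It also fails if it takes over 42 s, if anything falls off the work surface, if the arm or the gripper's body presses on something with over 40 N, if the wrist force passes 120 N, or if a joint passes its speed limit or range.

## Robot

A 6-joint arm with a two-finger parallel gripper is mounted at the origin on a cart in front of the work surface, level with it; the furniture and walls round the work are solid. World frame = base frame: x ahead of the robot, y to its left, z up, the work surface at z = 0. Lengths are in m, angles in degrees, forces in N, time in s.
With the tool pointing down it reaches from about 0.25 to 0.725 m from the base axis. Payload 9.7 kg.
Tool frame: the origin (TCP) lies between the finger pads; the fingertips stand 25 mm ahead of it and the grasp point (between the pads) lies 6 mm ahead of it; z points along the fingers, y is the line along which they close (so a half turn about z gives the same grasp; the last joint's range is limited). The gripper opens to 85 mm and grips with 20 to 120 N. Pads are 22 mm wide; open, the fingers measure 114 mm over their backs; the gripper's body (76 mm by 85 mm) begins 54 mm behind the grasp point. The pads swing forward as they close: fully open they stand 13 mm farther back than shut.
Start: joints at [-72.078, 4.979, 10.078, 95.1, 0, 90], TCP at [0.169, -0.523, 0.233] pointing down, gripper open.
Joint ranges: [-179.16, 179.16], [-48.56, 103.87], [-65.8, 70.77], [-126.05, 130.52], [-82.76, 87.17], [-180, 180]. Speed limits (degrees/s): [127.2, 127.2, 147.25, 180, 180, 180].

## Interface

Orientations are given as [roll, pitch, yaw] about the fixed x, y, z axes, in that order (R = Rz(yaw) Ry(pitch) Rx(roll)).
In Python, from workcell import bot gives the robot as it stands.
- The arm moves only by the tool drive_effector, called after "Request:" as name(argument=value, ...), one argument or row to a line, values as JSON. Schema: {"type":"object","properties":{"ticks":{"type":"array","items":{"type":"array","items":{"type":"number"},"minItems":5,"maxItems":5},"minItems":1,"maxItems":5},"force":{"type":"number"},"only":{"type":"string"},"quiet":{"type":"boolean"},"lines":{"type":"string"}},"required":["ticks"],"additionalProperties":false}. ticks is a list of rows, 1 to 5 of them, each of 5 numbers: dx, dy, dz in parts of the range, where 1.0 means 0.8 m, then a turn about the tool's z in normalised numbers (1 is 360 degrees), then the finger opening in m; each row is the pose to reach, as a shift and turn from the pose commanded when the call began, along the tool's axes at that moment; what a row does not reach only later rows make up. A row lasts 1/12 s, in which the tool goes at most 0.0417 m and 7.16 degrees, less where a joint would pass 70% of its speed; a pose out of reach is approached as far as the arm can. The fingers move at their own pace and stop on an object; force is the grip in N (left out, the last holds). Time passes only in rows, so rows that do not move let the fingers close. The tool returns the time, the measured TCP pose, the force, the opening and the grip force at its end. only (a regular expression) keeps the lines of the reply that match it, lines (a string "A,B") keeps lines A to B, and quiet returns only ok. Input that does not fit is refused with a message, and nothing moves.
- bot.get_obs(): the state, without advancing time (a new reading comes with each control period).
- bot.camera(name): name is "scene" or "top"; returns the picture (384x512x3 uint8, blue, green, red); there is no depth.
- bot.camera_info(name): a dict with "mtx" (3x3 intrinsics, pixels), "k1" (the pictures are not rectified: a ray, as slopes to the right and down, at radius r is drawn at 1 + k1 r^2 times it, then the intrinsics apply), "extrinsics" (4x4, takes a point from camera to world coordinates). Camera axes: x right, y down, z forward; pixel columns grow to the right and rows downward; lengths in m; the calibration is good to about 2 mm. A picture is of the moment at which its call begins. camera_info takes no time and is no camera call.
- bot.job_done(): hands the job in; it is judged then, once.
The state is a dict: "time": time; "q": joint angles; "qd": joint speeds; "joint_efforts": joint torques, N m; "ee_pos": TCP position; "tcp_rot": TCP orientation; "wrist_force": force on the tool from outside, world axes, zero at the start; "torque": the same for the moment, N m; "opening": finger opening in m; "grasp_force": force on a finger pad.
Only numpy, scipy, OpenCV 4.12 (cv2) and the standard library are available. Lean on these libraries where they do the work, as an engineer would, in place of code of your own. Each camera call takes 0.05 s, during which the arm holds its last target. There are 200 camera calls.

## Working session

There is one attempt and no reset: what is moved stays moved. The work goes in short steps, Python scripts to look and compute and a tool call to move; the robot and the scene stay as the last step left them, time stands still between calls to the robot, and variables do not carry over. Pictures are saved under pics/ and viewed, at most 10 in all, crops included, and the job is handed in when it is done.

```bash
ls; mkdir -p pics; python3 - <<'E'
from workcell import bot
import cv2
for n in("scene","top"):
    cv2.imwrite(f"pics/{n}0.png",bot.camera(n)); i=bot.camera_info(n); print(n,i)
o=bot.get_obs(); print(o["time"],o["ee_pos"],o["tcp_rot"],o["opening"])
E
```

```text
pics
workcell.py
scene {'mtx': array([[418.78846034,   0.        , 256.38868107],
       [  0.        , 418.78846034, 190.61789153],
       [  0.        ,   0.        ,   1.        ]]), 'k1': -0.06227734503984254, 'extrinsics': array([[ 0.82248367, -0.29942248,  0.48359775,  0.13322496],
       [-0.56876245, -0.44112442,  0.69420351, -0.83191371],
       [ 0.00546664, -0.8460233 , -0.5331179 ,  0.56214242],
       [ 0.        ,  0.        ,  0.        ,  1.        ]])}
top {'mtx': array([[396.34557836,   0.        , 258.83069222],
       [  0.        , 396.34557836, 194.21623114],
       [  0.        ,   0.        ,   1.        ]]), 'k1': -0.08675860813524233, 'extrinsics': array([[ 0.00481482, -0.98953996,  0.14417867,  0.4385454 ],
       [-0.99998132, -0.00530745, -0.00303233, -0.19636337],
       [ 0.00376584, -0.14416138, -0.98954703,  0.90761917],
       [ 0.        ,  0.        ,  0.        ,  1.        ]])}
0.1 [ 0.16919508 -0.52311854  0.23217992] [-1.79934274e+02  1.14448412e-03  1.79239696e+01] 0.08536003549554304
```

View pics/top0.png

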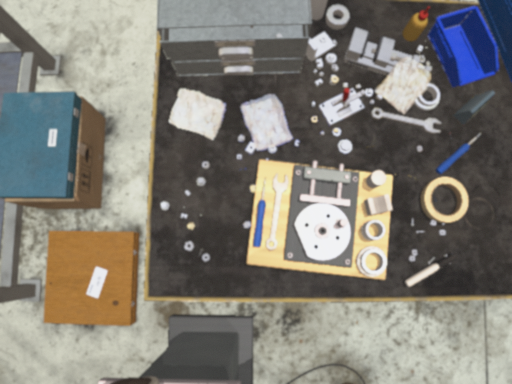

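View pics/scene0.png

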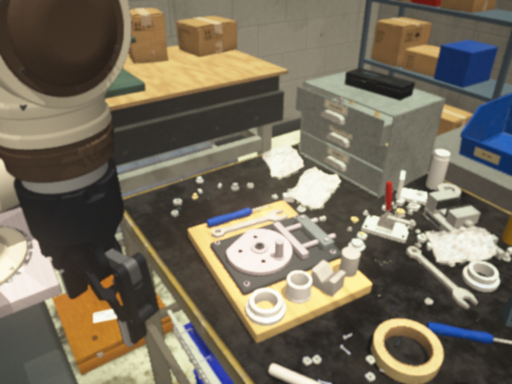

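```bash
python3 - <<'E'
import cv2
a=cv2.imread("pics/top0.png")[150:285,240:400]; b=cv2.imread("pics/scene0.png")[195:345,180:380]
cv2.imwrite("pics/topc.png",cv2.resize(a,None,fx=4.4,fy=4.4,interpolation=cv2.INTER_CUBIC))
cv2.imwrite("pics/scenec.png",cv2.resize(b,None,fx=4,fy=4,interpolation=cv2.INTER_CUBIC))
E
```

```text
(no output)
```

View pics/topc.png

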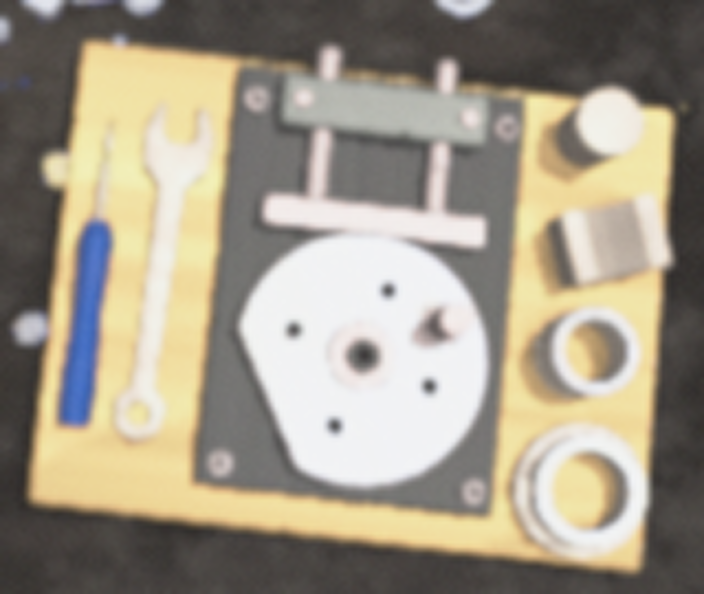

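View pics/scenec.png

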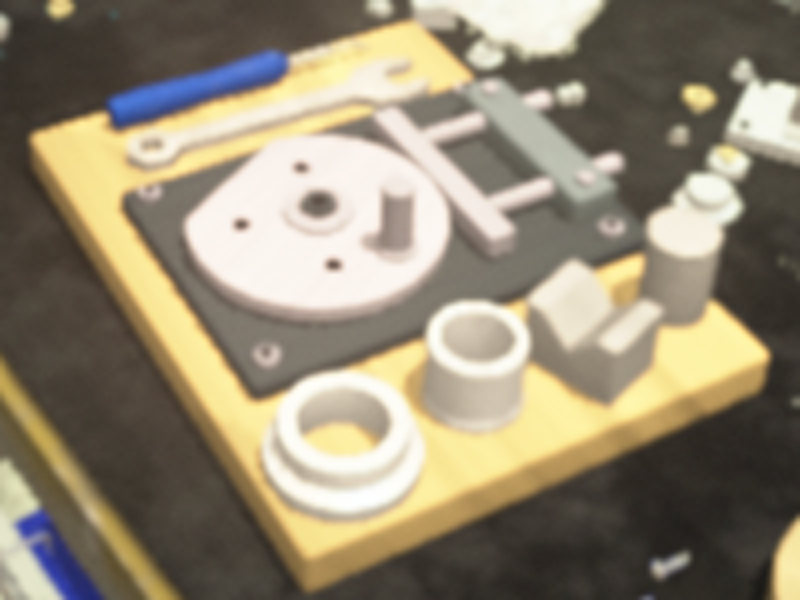

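The top view crop shows the spindle nut at crop (362,355), the pin top at (453,322), and the flat running from (240,325) to (295,468), facing lower-left. The bar is above the disc. The scene crop shows the pin top at (398,185) and the nut at (320,203).

```bash
cat > h.py <<'E'
from workcell import bot
import numpy as np, cv2
def px(n,p,z):
    i=bot.camera_info(n); q=cv2.undistortPoints(np.array([[p]],float),i["mtx"],np.array([i["k1"],0,0,0,0.]))[0,0]
    E=i["extrinsics"]; d=E[:3,:3]@[*q,1]; o=E[:3,3]; return o+d*(z-o[2])/d[2]
def crop(p,f,o): return [(p[0]+.5)/f-.5+o[0],(p[1]+.5)/f-.5+o[1]]
E
python3 - <<'E'
from h import *
T=lambda u,v,z:px("top",crop((u,v),4.4,(240,150)),z)
S=lambda u,v,z:px("scene",crop((u,v),4,(180,195)),z)
s=T(362,355,.057);p=T(453,322,.086);print("T spindle,pin",s,p,"S",S(320,203,.057),S(398,185,.086))
c=[T(u,v,.036) for u,v in((240,68),(523,98),(490,515),(195,483))]
for a,b in((3,0),(2,1),(1,0),(2,3)): d=c[b]-c[a];print(np.degrees(np.arctan2(d[1],d[0])),np.linalg.norm(d))
f=[T(240,325,.049),T(295,468,.049)];m=(f[0]+f[1])/2
print("flat",f,"yaw mid",np.degrees(np.arctan2(*(m-s)[[1,0]])),"pin yaw",np.degrees(np.arctan2(*(p-s)[[1,0]])),np.linalg.norm((p-s)[:2]),"plate ctr",sum(c)/4)
d=f[0]-f[1];print("flat dir",np.degrees(np.arctan2(d[1],d[0])))
E
```

```text
T spindle,pin [ 0.48489535 -0.33478582  0.057     ] [ 0.4990124  -0.37365839  0.086     ] S [ 0.48690296 -0.3359894   0.057     ] [ 0.50270247 -0.37390422  0.086     ]
-6.483712916095846 0.2111019742349456
-6.131810259729567 0.2120618983379228
84.27464170780621 0.14614029753890917
83.89647905015532 0.1474331889793813
flat [array([ 0.49991764, -0.27593559,  0.049     ]), array([ 0.43009223, -0.3024094 ,  0.049     ])] yaw mid 113.56037455947295 pin yaw -70.0408810276941 0.041356590677441706 plate ctr [ 0.51979875 -0.33928157  0.036     ]
flat dir 20.763871488094725
```

Units first: shifts go in shares of 0.8 m and turns go in shares of 360 degrees. So 0.2 m / 0.8 = 0.25, 0.05 m / 0.8 = 0.0625, -35 degrees / 360 = -0.0972.

```bash
cat >> h.py <<'E'
def to(x,y,z,yaw):
    o=bot.get_obs(); R=cv2.Rodrigues(np.zeros(3))[0]
    from scipy.spatial.transform import Rotation as Ro
    R=Ro.from_euler("xyz",o["tcp_rot"],degrees=True).as_matrix()
    print("delta",np.round(R.T@(np.array([x,y,z])-o["ee_pos"]),4),"turn",round((o["tcp_rot"][2]-yaw+180)%360-180,2),"q6",o["q"][5],"wf",o["wrist_force"])
E
```

Request:
drive_effector(
  ticks=[
    [0.05, -0.005, 0.0125, -0.0194, 0.085],
    [0.1, -0.01, 0.025, -0.0389, 0.085],
    [0.15, -0.015, 0.0375, -0.0583, 0.085],
    [0.2, -0.02, 0.05, -0.0778, 0.085],
    [0.25, -0.025, 0.0625, -0.0972, 0.085],
  ],
)

```text
time: 0.52
ee_pos: [0.3547, -0.4416, 0.1821]
tcp_rot: [-180.0, -0.0, 53.2]
wrist_force: [0.6, -1.1, 0.4]
opening: 0.0853
grasp_force: 0.0
```

```bash
python3 -c "from h import *;to(.5013,-.3755,.15,111)"
```

```text
delta [0.1407 0.0779 0.032 ] turn -57.76 q6 75.53311084472354 wf [ 0.59042669 -1.11988783  0.43189636]
```

Converted, 0.14 m / 0.8 = 0.175, 0.12 m / 0.8 = 0.15, -35 degrees / 360 = -0.0972.

Request:
drive_effector(
  ticks=[
    [0.0375, 0.02, 0, -0.0194, 0.085],
    [0.075, 0.04, 0, -0.0389, 0.085],
    [0.1125, 0.06, 0, -0.0583, 0.085],
    [0.15, 0.08, 0, -0.0778, 0.085],
    [0.175, 0.0963, 0, -0.0972, 0.085],
  ],
)

```text
time: 0.93
ee_pos: [0.5014, -0.3756, 0.1822]
tcp_rot: [-180.0, -0.0, 88.4]
wrist_force: [0.1, -0.0, 0.6]
opening: 0.0849
grasp_force: 0.0
```

Request:
drive_effector(
  ticks=[
    [0, 0, 0, -0.0194, 0.085],
    [0, 0, 0, -0.0389, 0.085],
    [0, 0, 0, -0.0583, 0.085],
    [0, 0, 0, -0.0625, 0.085],
    [0, 0, 0, -0.0625, 0.085],
  ],
)

```text
time: 1.35
ee_pos: [0.4992, -0.3773, 0.1822]
tcp_rot: [-180.0, -0.0, 110.5]
wrist_force: [0.4, 0.4, -0.4]
opening: 0.0849
grasp_force: 0.0
```

```bash
python3 -c "from h import *;to(.5013,-.3755,.088,111)
cv2.imwrite('pics/s1.png',cv2.resize(bot.camera('scene')[140:290,180:380],None,fx=4,fy=4,interpolation=cv2.INTER_CUBIC))"
```

```text
delta [0.0009 0.0026 0.0942] turn -0.49 q6 32.411390153247716 wf [ 0.35516015  0.43814466 -0.4394081 ]
```

View pics/s1.png

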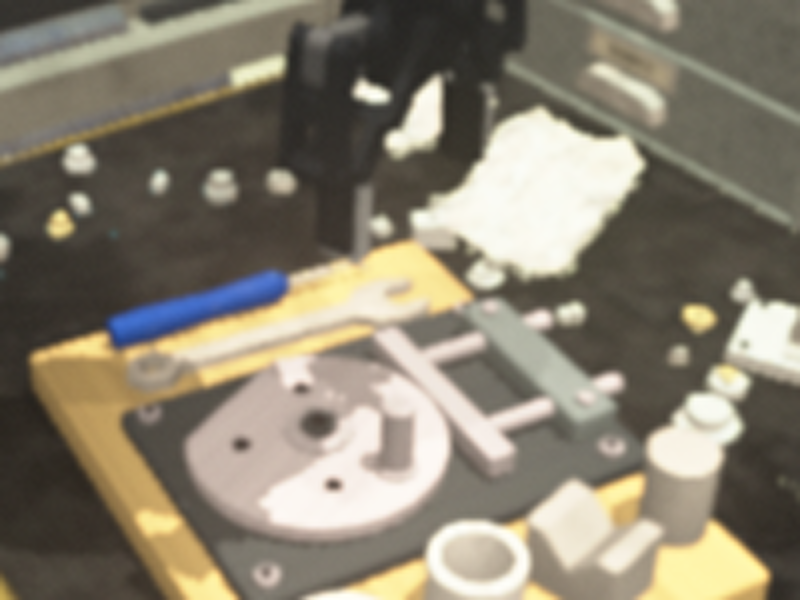

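The scene picture shows the gripper hanging clear above the disc, with the pin at crop (398,420) undisturbed. Next I descend and grip.

Converted, 0.088 m / 0.8 = 0.11, 0.06 m / 0.8 = 0.075.

Request:
drive_effector(
  ticks=[
    [0, 0.0025, 0.0375, 0, 0.085],
    [0.0013, 0.0031, 0.075, 0, 0.085],
    [0.0013, 0.0031, 0.11, 0, 0.085],
    [0.0013, 0.0031, 0.11, 0, 0.085],
  ],
)

```text
time: 1.73
ee_pos: [0.4988, -0.3739, 0.0885]
tcp_rot: [-179.7, -0.4, 110.3]
wrist_force: [-1.2, 1.4, -0.4]
opening: 0.0851
grasp_force: 0.0
```

Request:
drive_effector(
  ticks=[
    [0, 0, 0, 0, 0.01],
    [0, 0, 0, 0, 0.01],
    [0, 0, 0, 0, 0.01],
    [0, 0, 0, 0, 0.01],
    [0, 0, 0, 0, 0.01],
  ],
  force=30,
)

```text
time: 2.15
ee_pos: [0.5018, -0.3761, 0.0963]
tcp_rot: [179.9, 0.1, 110.4]
wrist_force: [-0.8, -0.2, -0.2]
opening: 0.0255
grasp_force: 0.0
```

Request:
drive_effector(
  ticks=[
    [0, 0, 0, 0, 0.01],
    [0, 0, 0, 0, 0.01],
    [0, 0, 0, 0, 0.01],
    [0, 0, 0, 0, 0.01],
    [0, 0, 0, 0, 0.01],
  ],
)

```text
time: 2.57
ee_pos: [0.5012, -0.3756, 0.0948]
tcp_rot: [-180.0, -0.0, 110.4]
wrist_force: [0.3, -0.5, 0.2]
opening: 0.0099
grasp_force: 0.0
```

```bash
python3 -c "
from h import *
o=bot.get_obs();print(o['opening'],o['ee_pos'],o['wrist_force'])
s=bot.camera('scene')[170:290,200:340];t=bot.camera('top')[150:285,240:400]
r=lambda a,f:cv2.resize(a,None,fx=f,fy=f,interpolation=cv2.INTER_CUBIC)
cv2.imwrite('pics/s2.png',r(s,5))
cv2.imwrite('pics/t2.png',r(t,4.4))"
```

```text
0.009862700066088742 [ 0.50117096 -0.37563804  0.09475563] [ 0.34314428 -0.52830333  0.22010896]
```

View pics/s2.png

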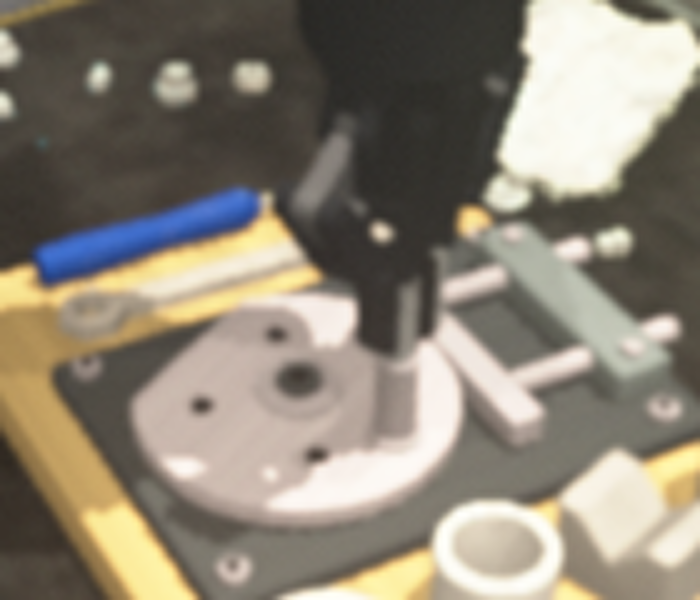

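The picture shows the whole pin, top at (395,357), with the closed fingertips ending at about (393,352). They are either behind the pin or above it. I'll work out which.

```bash
python3 -c "
from h import *
for z in(.06,.07,.08,.086,.095): print(z,px('scene',crop((393,352),5,(200,170)),z))
for z in (.07,.086):
  P=np.array([.5012,-.3756,z])
  for n,f,o in(('scene',5,(200,170)),('top',4.4,(240,150))):
    i=bot.camera_info(n);E=np.linalg.inv(i['extrinsics'])
    q=cv2.projectPoints(P[None],cv2.Rodrigues(E[:3,:3])[0],E[:3,3],i['mtx'],np.array([i['k1'],0,0,0,0]))[0].ravel()
    print(n,z,(q-o+.5)*f-.5)
"
```

```text
0.06 [ 0.52301656 -0.34581582  0.06      ]
0.07 [ 0.51525399 -0.3554963   0.07      ]
0.08 [ 0.50749142 -0.36517678  0.08      ]
0.086 [ 0.50283388 -0.37098506  0.086     ]
0.095 [ 0.49584756 -0.3796975   0.095     ]
scene 0.07 [395.60653093 394.79887386]
top 0.07 [449.84925513 319.90258367]
scene 0.086 [397.15306437 360.35441388]
top 0.086 [456.95699509 317.39713935]
```

View pics/t2.png

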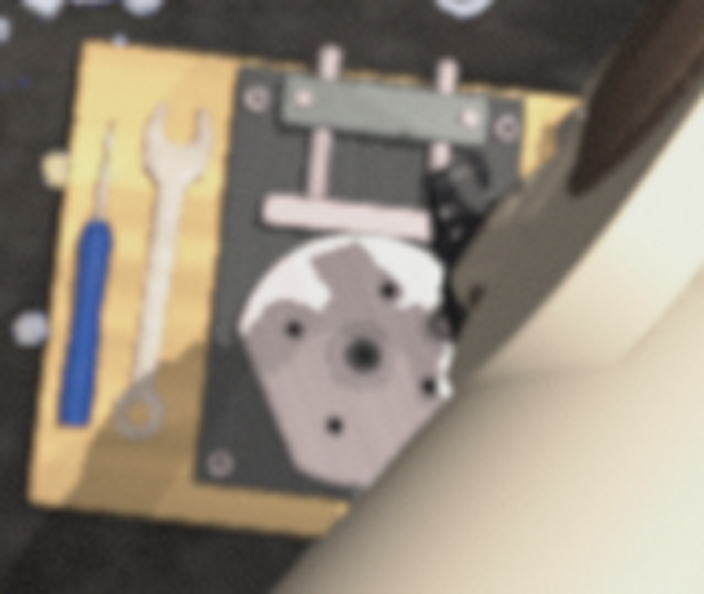

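The fingertips line up with the TCP only at about z = 0.088, so they closed just above the pin. I'll open, go 18 mm lower and grip again.

Converted, -0.01 m / 0.8 = -0.0125.

Request:
drive_effector(
  ticks=[
    [0, 0, -0.0125, 0, 0.05],
    [0, 0, -0.0125, 0, 0.05],
    [0, 0, -0.0125, 0, 0.05],
    [0, 0, -0.0125, 0, 0.05],
    [0, 0, -0.0125, 0, 0.05],
  ],
)

```text
time: 3.08
ee_pos: [0.5012, -0.3756, 0.1047]
tcp_rot: [-180.0, -0.0, 110.4]
wrist_force: [0.2, -0.3, -0.6]
opening: 0.0497
grasp_force: 0.0
```

Request:
drive_effector(
  ticks=[
    [0, 0, 0.0125, 0, 0.05],
    [0, 0, 0.025, 0, 0.05],
    [0, 0, 0.035, 0, 0.05],
    [0, 0, 0.035, 0, 0.05],
  ],
)

```text
time: 3.42
ee_pos: [0.5002, -0.3748, 0.0736]
tcp_rot: [-179.9, -0.2, 110.4]
wrist_force: [-0.7, 0.0, -1.0]
opening: 0.0498
grasp_force: 0.0
```

Request:
drive_effector(
  ticks=[
    [0, 0, 0, 0, 0.005],
    [0, 0, 0, 0, 0.005],
    [0, 0, 0, 0, 0.005],
    [0, 0, 0, 0, 0.005],
    [0, 0, 0, 0, 0.005],
  ],
  force=30,
)

```text
time: 3.83
ee_pos: [0.5015, -0.3757, 0.0773]
tcp_rot: [180.0, 0.0, 110.4]
wrist_force: [0.7, 1.4, 1.5]
opening: 0.0133
grasp_force: 29.2
```

Request:
drive_effector(
  ticks=[
    [0, 0, 0, 0, 0.005],
    [0, 0, 0, 0, 0.005],
    [0, 0, 0, 0, 0.005],
  ],
)

```text
time: 4.08
ee_pos: [0.5015, -0.3758, 0.0773]
tcp_rot: [180.0, 0.0, 110.4]
wrist_force: [2.6, -0.3, 2.1]
opening: 0.0141
grasp_force: 29.5
```

Converted, -0.0216 m / 0.8 = -0.027, -0.0176 m / 0.8 = -0.022, 30 degrees / 360 = 0.0833.

Request:
drive_effector(
  ticks=[
    [0.0003, -0.0056, 0, 0.0167, 0.005],
    [0.0011, -0.0113, 0, 0.0333, 0.005],
    [0.0026, -0.0166, 0, 0.05, 0.005],
    [0.0046, -0.022, 0, 0.0667, 0.005],
    [0.0073, -0.027, 0, 0.0833, 0.005],
  ],
)

```text
time: 4.5
ee_pos: [0.4796, -0.378, 0.0773]
tcp_rot: [179.9, 0.0, 80.1]
wrist_force: [4.7, 0.2, 2.1]
opening: 0.0133
grasp_force: 29.4
```

Request:
drive_effector(
  ticks=[
    [0, 0, 0, 0, 0.005],
    [0, 0, 0, 0, 0.005],
  ],
)

```text
time: 4.67
ee_pos: [0.4791, -0.3781, 0.0772]
tcp_rot: [180.0, 0.0, 80.6]
wrist_force: [0.9, -1.5, 3.4]
opening: 0.0133
grasp_force: 29.6
```

Converted, -0.0216 m / 0.8 = -0.027, -0.0176 m / 0.8 = -0.022, 30 degrees / 360 = 0.0833.

Request:
drive_effector(
  ticks=[
    [0.0003, -0.0056, 0, 0.0167, 0.005],
    [0.0011, -0.0113, 0, 0.0333, 0.005],
    [0.0026, -0.0166, 0, 0.05, 0.005],
    [0.0046, -0.022, 0, 0.0667, 0.005],
    [0.0073, -0.027, 0, 0.0833, 0.005],
  ],
)

```text
time: 5.08
ee_pos: [0.4593, -0.3692, 0.0773]
tcp_rot: [179.9, 0.0, 50.3]
wrist_force: [3.9, -3.0, 3.6]
opening: 0.013
grasp_force: 29.6
```

Request:
drive_effector(
  ticks=[
    [0.0003, -0.0056, 0, 0.0167, 0.005],
    [0.0011, -0.0113, 0, 0.0333, 0.005],
    [0.0026, -0.0166, 0, 0.05, 0.005],
    [0.0046, -0.022, 0, 0.0667, 0.005],
    [0.0073, -0.027, 0, 0.0833, 0.005],
  ],
)

```text
time: 5.5
ee_pos: [0.4459, -0.3512, 0.0774]
tcp_rot: [179.9, 0.0, 20.3]
wrist_force: [1.5, -5.3, 4.4]
opening: 0.0138
grasp_force: 29.6
```

Request:
drive_effector(
  ticks=[
    [0, 0, 0, 0, 0.005],
    [0, 0, 0, 0, 0.005],
  ],
)

```text
time: 5.67
ee_pos: [0.4456, -0.3507, 0.0772]
tcp_rot: [180.0, 0.0, 20.7]
wrist_force: [-1.1, -3.2, 4.5]
opening: 0.0136
grasp_force: 29.8
```

Converted, -0.0195 m / 0.8 = -0.0244, 0.0047 m / 0.8 = 0.0059, 27 degrees / 360 = 0.075.

Request:
drive_effector(
  ticks=[
    [0.0003, -0.0056, 0, 0.0167, 0.005],
    [0.0011, -0.0113, 0, 0.0333, 0.005],
    [0.0026, -0.0166, 0, 0.05, 0.005],
    [0.0046, -0.022, 0, 0.0667, 0.005],
    [0.0059, -0.0244, 0, 0.075, 0.005],
  ],
)

```text
time: 6.08
ee_pos: [0.4432, -0.3307, 0.0771]
tcp_rot: [179.9, 0.0, -6.6]
wrist_force: [-1.0, -4.4, 6.5]
opening: 0.0137
grasp_force: 29.8
```

Request:
drive_effector(
  ticks=[
    [0, 0, 0, 0, 0.005],
    [0, 0, 0, 0, 0.005],
    [0, 0, 0, 0, 0.005],
  ],
)

```text
time: 6.33
ee_pos: [0.4432, -0.3305, 0.0771]
tcp_rot: [180.0, 0.0, -6.3]
wrist_force: [-1.6, -1.8, 6.8]
opening: 0.0132
grasp_force: 29.9
```

```bash
python3 -c "
from h import *
r=lambda a,f:cv2.resize(a,None,fx=f,fy=f,interpolation=cv2.INTER_CUBIC)
cv2.imwrite('pics/s3.png',r(bot.camera('scene')[195:305,200:340],5.4))"
```

```text
(no output)
```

View pics/s3.png

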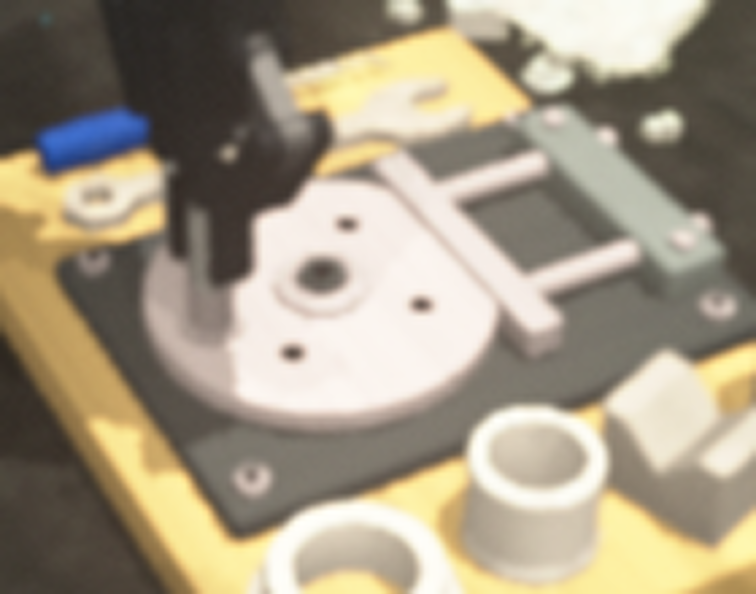

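The bar appears flush on the flat. I'll release and retreat, then check from the top.

Request:
drive_effector(
  ticks=[
    [0, 0, 0, 0, 0.05],
    [0, 0, 0, 0, 0.05],
    [0, 0, 0, 0, 0.05],
    [0, 0, 0, 0, 0.05],
    [0, 0, 0, 0, 0.05],
  ],
)

```text
time: 6.8
ee_pos: [0.4431, -0.3301, 0.0764]
tcp_rot: [-180.0, 0.0, -6.5]
wrist_force: [-0.5, -0.2, -0.8]
opening: 0.0498
grasp_force: 0.0
```

Request:
drive_effector(
  ticks=[
    [0, 0, -0.0375, 0, 0.05],
    [0, 0, -0.0875, 0, 0.05],
    [0, 0, -0.1375, 0, 0.05],
    [0, 0, -0.1875, 0, 0.05],
    [0, 0, -0.1875, 0, 0.05],
  ],
)

```text
time: 7.22
ee_pos: [0.4447, -0.3314, 0.2352]
tcp_rot: [179.7, -0.5, -6.5]
wrist_force: [1.8, -0.7, 0.7]
opening: 0.0497
grasp_force: 0.0
```

Request:
drive_effector(
  ticks=[
    [-0.0375, 0.0375, 0, 0, 0.05],
    [-0.075, 0.075, 0, 0, 0.05],
    [-0.1125, 0.1125, 0, 0, 0.05],
    [-0.1375, 0.15, 0, 0, 0.05],
    [-0.1375, 0.1875, 0, 0, 0.05],
  ],
)

```text
time: 7.63
ee_pos: [0.3134, -0.4677, 0.2279]
tcp_rot: [179.9, 0.0, -6.6]
wrist_force: [0.5, -0.0, -0.2]
opening: 0.0498
grasp_force: 0.0
```

Request:
drive_effector(
  ticks=[
    [0, 0.05, 0, 0, 0.05],
    [0, 0.1, 0, 0, 0.05],
    [0, 0.1, 0, 0, 0.05],
  ],
)

```text
time: 7.88
ee_pos: [0.306, -0.5514, 0.2227]
tcp_rot: [-179.9, 0.2, -6.7]
wrist_force: [0.7, -0.5, -0.3]
opening: 0.0498
grasp_force: 0.0
```

```bash
python3 -c "
from h import *
r=lambda a,f:cv2.resize(a,None,fx=f,fy=f,interpolation=cv2.INTER_CUBIC)
cv2.imwrite('pics/t4.png',r(bot.camera('top')[150:285,240:400],4.4))"
```

```text
(no output)
```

View pics/t4.png

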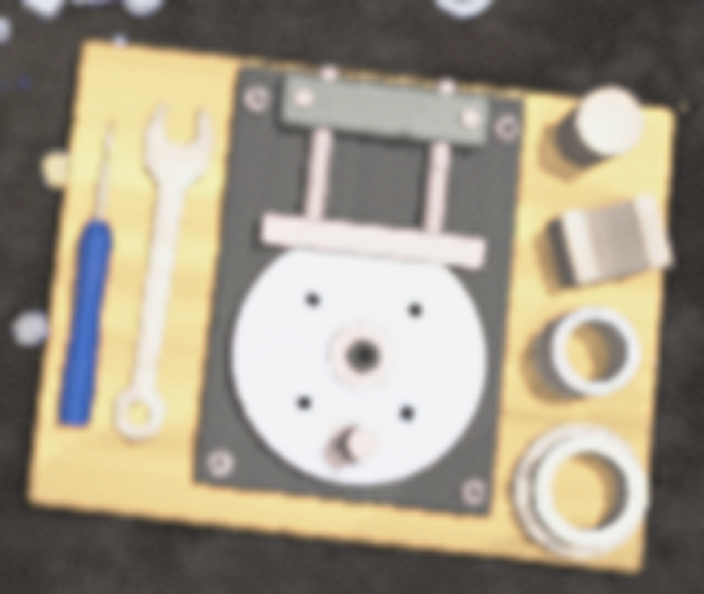

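The top view shows the bar along the flat: the bar slopes (262,215)→(487,240), or 6.3°, and the hole rows (312,299)→(415,310) slope 6.1°. The loose parts look unmoved. I'll measure bar travel and disc angle properly before handing in.

```bash
python3 - <<'E'
from h import *
A=cv2.imread("pics/topc.png",0);B=cv2.imread("pics/t4.png",0)
for x0,x1,y0,y1 in((250,310,185,232),(455,505,205,258)):
    m=cv2.matchTemplate(B[y0-10:y1+50,x0-20:x1+20],A[y0:y1,x0:x1],cv2.TM_CCOEFF_NORMED)
    _,v,_,l=cv2.minMaxLoc(m); print("bar shift",l[0]-20,l[1]-10,v)
T=lambda p,z=.049:px("top",crop(p,4.4,(240,150)),z)
def holes(I):
    r=[]
    for c in cv2.findContours(((I<110)*255).astype(np.uint8),cv2.RETR_LIST,cv2.CHAIN_APPROX_NONE)[0]:
        M=cv2.moments(c)
        if 60<M["m00"]<600:
            p=(M["m10"]/M["m00"],M["m01"]/M["m00"])
            if 30<np.hypot(p[0]-362,p[1]-357)<110: r.append(p)
    return r
for I in(A,B):
    h=np.array([T(p)[:2] for p in holes(I)]); c=np.array([.4859,-.3354]); d=h-c
    print(len(h),np.sort(np.degrees(np.arctan2(d[:,1],d[:,0]))%90), h.mean(0))
a,b=T((262,215),.051),T((487,240),.051);print("bar dir",np.degrees(np.arctan2(*(a-b)[[1,0]])))
k=T((375,230),.051)-T((375,250),.051);print("mm per 20px",np.linalg.norm(k))
# bar back/top edges after: line distance from spindle
E
```

```text
bar shift -2 20 0.9401453733444214
bar shift -1 20 0.9863383769989014
1 [19.68981352] [ 0.49905318 -0.372156  ]Traceback (most recent call last):
  File "<stdin>", line 16, in <module>
ValueError: operands could not be broadcast together with shapes (0,) (2,)
```

```bash
python3 - <<'E'
from h import *
T=lambda p,z=.049:px("top",crop(p,4.4,(240,150)),z)
for n,P in(("topc",[(388,289),(293,329),(335,426),(430,385)]),("t4",[(312,299),(415,310),(407,413),(304,402)])):
    I=255-cv2.imread(f"pics/{n}.png",0).astype(float); h=[]
    for x,y in P:
        w=np.clip(I[y-14:y+15,x-14:x+15]-60,0,None); Y,X=np.mgrid[-14:15,-14:15]
        h.append(T((x+(w*X).sum()/w.sum(),y+(w*Y).sum()/w.sum()))[:2])
    h=np.array(h); d=h-h.mean(0); print(n,h.mean(0),np.degrees(np.arctan2(d[:,1],d[:,0])), np.hypot(*d.T))
a,b=T((262,215),.051),T((487,240),.051);print("bar dir",np.degrees(np.arctan2(*(a-b)[[1,0]]))-90)
print("20px",T((375,230),.051)-T((375,250),.051))
I=cv2.imread("pics/t4.png",0); print("bar left profile",I[200:262:2,275]); print(I[220:282:2,472])
E
```

```text
topc [ 0.48405224 -0.33568602] [ -22.42976917   67.72144394  157.52121606 -112.62288111] [0.03614409 0.03608186 0.03592716 0.03611268]
t4 [ 0.48485861 -0.33481413] [  39.43396027  -50.59392018 -140.69837612  129.4764964 ] [0.03612596 0.03608164 0.03608177 0.03599831]
bar dir -6.099062405474186
20px [ 0.0099928  -0.00018525  0.        ]
bar left profile [114 113 114 115 121 134 150 176 196 217 227 234 237 236 237 237 238 238
 235 232 216 195 165 137 118 110 116 125 137 159 177]
[114 114 114 114 113 115 122 133 157 181 208 222 234 238 237 238 237 238
 239 238 238 230 221 200 173 146 126 117 111 112 113]
```

```bash
python3 - <<'E'
from h import *
T=lambda p,z=.051:px("top",crop(p,4.4,(240,150)),z)
c=np.array([.48486,-.33481]);u=np.array([np.cos(np.radians(-6.1)),np.sin(np.radians(-6.1))])
for p in((275,245),(472,269)): print((T(p)[:2]-c)@u)
for p in((275,214),(472,238)): print((T(p)[:2]-c)@u)
print(bot.job_done())
E
```

```text
0.049901071052840244
0.04882551413896079
0.0653204333750726
0.06426982187937148
the job is handed in; nothing more can be done
None
```

I turned the disc about 118° clockwise until its flat faced the bar, released it and handed the job in at about 8 s of robot time. In the last picture the bar lies on the flat about 49–50 mm from the spindle, within about 1° of parallel. The gripper is clear and the loose parts look unmoved; the verdict was not shown.

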